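# Run the pick along the washboard's drain gutter

### The job

Take the straight-handled pick out of its ceramic holder and run its tip slowly along the drain gutter of the green washboard, taking about five seconds from the soap-rest end to the open end, keeping the tip down in the gutter all the way. Then stand the pick back in the holder it came from and let go. Leave the ball-handled brush in the other holder alone.

Things in the scene. Friction and masses are not known exactly. Their poses are not given: they have to be found in the camera images.
- pick: Pick upright in its holder, 141 mm long, 90 g. Origin at its tip, z up the pick: pointed steel shank 8 mm thick (0 to 45 mm), flat white collar 50 mm across (45 to 51 mm), straight round white handle 26 mm across (51 to 141 mm). In the holder the collar rests on the block's top, tip 15 mm above the work surface. Round: yaw means nothing.
- washboard: Green ribbed board, fixed flat, 260 (x) x 130 (y) mm, rim 30 mm high. Origin: centre of underside, z up. Straight gutter along x on the robot's side: centre y = +45 mm, 26 mm wide, floor at z = 16 mm, walls' tops at 30 mm. Closed end x = -100 mm at the soap rest (crossbar 42 mm high, x = -130 to -100); open end x = +130 mm.
- pick_holder: Pale blue ceramic block holding the pick, fixed, 90 x 90 mm, 60 mm high, with one upright round hole 27 mm across and 55 mm deep in the middle of its top. Origin at the centre of its underside, z up. An identical block holds the brush; either may stand left or right of the washboard.
- brush: Bystander: brush standing in the other ceramic block; same white collar, but its handle is a 16 mm stem ending in a 48 mm ball, top 144 mm above the work surface. Origin at its lower end, 15 mm above the work surface; z up. Leave it there.

How it is judged:
On the way, in this order (a step that is already met when the one before it is completed fails the run):
1. the pick is drawn up out of its holder (z of pick in the frame of pick_holder above 0.065 m), for 0.1 s.
2. the pick's tip is down in the gutter at the soap-rest end (within 35 mm of the closed end) (z of pick in the frame of washboard between 0.008 and 0.027 m and y of pick in the frame of washboard between 0.031 and 0.059 m and x of pick in the frame of washboard between -0.11 and -0.065 m), for 0.08 s.
3. tip in the gutter, a quarter of the way along (z of pick in the frame of washboard between 0.008 and 0.027 m and y of pick in the frame of washboard between 0.031 and 0.059 m and x of pick in the frame of washboard between -0.055 and -0.03 m), for 0.08 s.
4. tip in the gutter, nearly half way (z of pick in the frame of washboard between 0.008 and 0.027 m and y of pick in the frame of washboard between 0.031 and 0.059 m and x of pick in the frame of washboard between -0.02 and 0.005 m), for 0.08 s.
5. tip in the gutter, just past half way (z of pick in the frame of washboard between 0.008 and 0.027 m and y of pick in the frame of washboard between 0.031 and 0.059 m and x of pick in the frame of washboard between 0.015 and 0.04 m), for 0.08 s.
6. tip in the gutter, three quarters along (z of pick in the frame of washboard between 0.008 and 0.027 m and y of pick in the frame of washboard between 0.031 and 0.059 m and x of pick in the frame of washboard between 0.05 and 0.075 m), for 0.08 s.
7. tip in the gutter near the open end (within 45 mm of it) (z of pick in the frame of washboard between 0.008 and 0.027 m and y of pick in the frame of washboard between 0.031 and 0.059 m and x of pick in the frame of washboard between 0.085 and 0.14 m), for 0.08 s.
At the end, for the whole second after the job is handed in: The pick stands at rest in its own holder: tip within 15 mm of the hole's axis, collar down on the block (tip 8 to 22 mm above the work surface), within 10 degrees of upright (horizontal distance between pick and pick_holder below 0.015 m and z of pick in the frame of pick_holder between 0.008 and 0.022 m and angle between pick's own z axis and vertical below 0.17 rad and linear speed of pick below 0.02 m/s); the robot touches nothing.
It fails at once if the pick is rushed along the gutter (faster than 150 mm/s with its tip in the gutter) (z of pick in the frame of washboard between 0.008 and 0.027 m and y of pick in the frame of washboard between 0.031 and 0.059 m and x of pick in the frame of washboard between -0.08 and 0.08 m and linear speed of pick above 0.15 m/s).
It fails at once if the brush is disturbed (moved more than 30 mm) (distance of brush from where it was at the start of the episode above 0.03 m).
It also fails if it takes over 58 s, if anything falls off the work surface, if the arm or the gripper's body presses on something with over 40 N, if the wrist force passes 120 N, or if a joint passes its speed limit or range.

### The arm

A 6-joint arm with a two-finger parallel gripper is mounted at the origin on the work surface. World frame = base frame: x ahead of the robot, y to its left, z up, the work surface at z = 0. Lengths are in m, angles in rad, forces in N, time in s.
With the tool pointing down it reaches from about 0.3 to 0.85 m from the base axis. Payload 4.2 kg.
Tool frame: the origin (TCP) lies midway between the tips of the shut fingers; the grasp point (between the pads) lies 19 mm behind it; z points along the fingers, y is the line along which they close (so a half turn about z gives the same grasp; the last joint's range is limited). The gripper opens to 91 mm and grips with 3 to 60 N. Pads are 32 mm wide; open, the fingers measure 118 mm over their backs; the gripper's body (76 mm by 178 mm) begins 60 mm behind the grasp point.
Start: joints at [1.135, 0.32, 1.565, -0, 1.257, -0.02], TCP at [0.232, 0.526, 0.214] pointing down, gripper open.
Joint ranges: [-3.11, 3.11], [-0.84, 2.01], [0.21, 2.61], [-1.34, 4.49], [0.05, 2.63], [-2.56, 2.56]. Speed limits (rad/s): [2.57, 2.57, 3.14, 3.14, 3.14, 3.14].

### API

Orientations are given as a rotation vector (axis times angle).
In Python, from cell import readout, cams, robot gives the robot as it stands.
- The arm moves only by the shell command python3 -m handwheel 'ROWS' [OPENING]. ROWS is JSON, a list of rows, each a list of 2 entries, a list of its own where there are three numbers: the shift along the tool's x, y, z in cm, then the turn, a rotation vector about the tool's x, y, z in degrees. In form: [[[tx, ty, tz], [ax, ay, az]], ...]. A call has 1 to 10 rows; each row shifts and turns the commanded pose from where the row before left it, along the tool's axes as they then stand; what a row does not reach is not made up. A row lasts 1/10 s, in which the tool goes at most 50 mm and 8.59 degrees, less where a joint would pass 70% of its speed; a pose out of reach is approached as far as the arm can. A call is refused whole if a number of a shift passes 5 or a number of a turn 8.59, either way. A call with a gripper value outside its range is refused whole. OPENING is the finger opening in cm, from 0 to 9.12, set as the call begins (- or left out, the last holds). The fingers move at their own pace and stop on an object; the grip force is fixed at half the most. Time passes only in rows, so rows that do not move let the fingers close. It gives the time, the measured TCP pose, the force, the opening and the grip force at its end, in the units of the state.
- readout.read_state(): the state, without advancing time (a new reading comes with each control period).
- cams.snapshot(name): name is "side" or "top" or "wrist"; returns the picture (420x560x3 uint8, red, green, blue); there is no depth.
- cams.camera_model(name): a dict with "camera_matrix" (3x3 intrinsics, pixels), "cam_to_world" (4x4, takes a point from camera to world coordinates); the wrist camera has in their place "hand_eye" (4x4, takes a point from camera to tool coordinates, whose origin is the TCP and whose axes are the flange's). Camera axes: x right, y down, z forward; pixel columns grow to the right and rows downward; lengths in m; the calibration is good to about 2 mm. A picture is of the moment at which its call begins: read the wrist's pose just before it. camera_model takes no time and is no camera call.
- robot.sign_off(): hands the job in; it is judged then, once.
The state is a dict: "clock": time; "qpos": joint angles; "qvel": joint speeds; "tau": joint torques, N m; "position": TCP position; "tcp_rot": TCP orientation; "force": force on the tool from outside, world axes, zero at the start; "moment": the same for the moment, N m; "finger_gap": finger opening in m; "grasp_force": force on a finger pad.
Only numpy, scipy, OpenCV 4.12 (cv2) and the standard library are available. Lean on these libraries where they do the work, as an engineer would, in place of code of your own. Each camera call takes 0.05 s, during which the arm holds its last target. There are 200 camera calls.

## Working session

There is one attempt and no reset: what is moved stays moved. The work goes in short steps, Python scripts to look and compute and a shell command to move; the robot and the scene stay as the last step left them, time stands still between calls to the robot, and variables do not carry over. Pictures are saved under pics/ and viewed, at most 10 in all, crops included, and the job is handed in when it is done.

```bash
mkdir -p pics; ls; python3 - <<'E'
from cell import readout,cams
import cv2
s=readout.read_state();print(s)
for n in("top","side"):
    cv2.imwrite(f"pics/{n}0.png",cams.snapshot(n)[:,:,::-1]);m=cams.camera_model(n);print(n,m)
print(cams.camera_model("wrist"))
E
```

```text
pics
{'clock': 0.0, 'qpos': array([ 1.13500554e+00,  3.20290740e-01,  1.56570687e+00, -5.04078019e-05,
        1.25739642e+00, -2.00107869e-02]), 'qvel': array([ 0.00119638, -0.00148279, -0.00082835,  0.00051748, -0.00042113,
       -0.00120107]), 'tau': array([-1.54216508e-03, -4.12447500e+01, -2.31972742e+01,  7.28238327e-02,
        4.58214688e-02, -1.37609377e-04]), 'position': array([0.2320438 , 0.52552873, 0.21311015]), 'tcp_rot': array([-6.48312936e-01, -3.07360105e+00,  2.77312722e-03]), 'force': array([ 0.16171763,  0.00255389, -0.52397905]), 'moment': array([ 0.04224358, -0.06276296,  0.00425213]), 'grasp_force': 0.0, 'finger_gap': 0.09127268845855718}
top {'camera_matrix': array([[394.23161618,   0.        , 281.54052732],
       [  0.        , 394.23161618, 212.24188152],
       [  0.        ,   0.        ,   1.        ]]), 'cam_to_world': array([[-1.18429975e-03, -9.90597057e-01,  1.36806685e-01,
         4.29630089e-01],
       [-9.99957267e-01, -8.11981862e-05, -9.24431308e-03,
        -3.97404248e-03],
       [ 9.16849778e-03, -1.36811787e-01, -9.90554629e-01,
       
[... 372 characters left out ...]
17350581, -0.65002965,  0.73983592, -0.82210345],
       [ 0.0079451 , -0.75212939, -0.65896757,  0.80047522],
       [ 0.        ,  0.        ,  0.        ,  1.        ]])}
{'camera_matrix': array([[332.50789463,   0.        , 281.16242873],
       [  0.        , 332.50789463, 215.28573315],
       [  0.        ,   0.        ,   1.        ]]), 'hand_eye': array([[-1.61034287e-04, -9.62332456e-01, -2.71875374e-01,
         7.72631886e-02],
       [ 9.99999940e-01, -7.19313397e-05, -3.37700371e-04,
        -5.48617721e-04],
       [ 3.05423668e-04, -2.71875412e-01,  9.62332410e-01,
        -1.70636151e-01],
       [ 0.00000000e+00,  0.00000000e+00,  0.00000000e+00,
         1.00000000e+00]])}
```

View pics/top0.png

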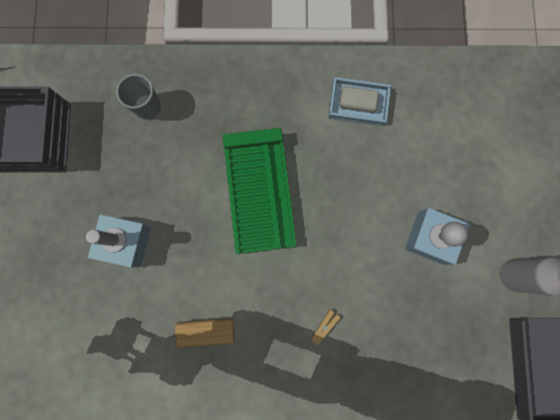

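View pics/side0.png

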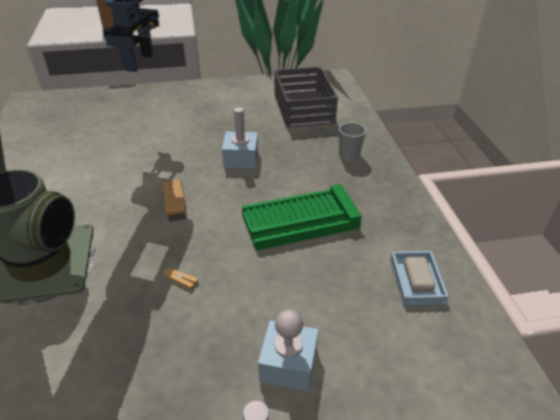

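The top view shows the pick at left (handle top at about (93,238)) and the brush at right (453,234). The board's soap rest is at the far end (253,138) and its gutter runs along the right side to (288,245). The side view agrees. I'll enlarge crops of both.

```bash
python3 - <<'E'
import cv2,numpy as np
i=cv2.imread("pics/top0.png")
a=cv2.resize(i[120:260,210:310],None,fx=4,fy=4,interpolation=2)
b=cv2.resize(i[205:275,75:160],None,fx=4,fy=4,interpolation=2)
c=np.zeros((560,760,3),np.uint8);c[:,:400]=a;c[:280,410:750]=b
s=cv2.imread("pics/side0.png")[95:180,210:275]
c[290:290+255,410:410+195]=cv2.resize(s,None,fx=3,fy=3,interpolation=2)
cv2.imwrite("pics/crop.png",c)
E
```

```text
(no output)
```

View pics/crop.png

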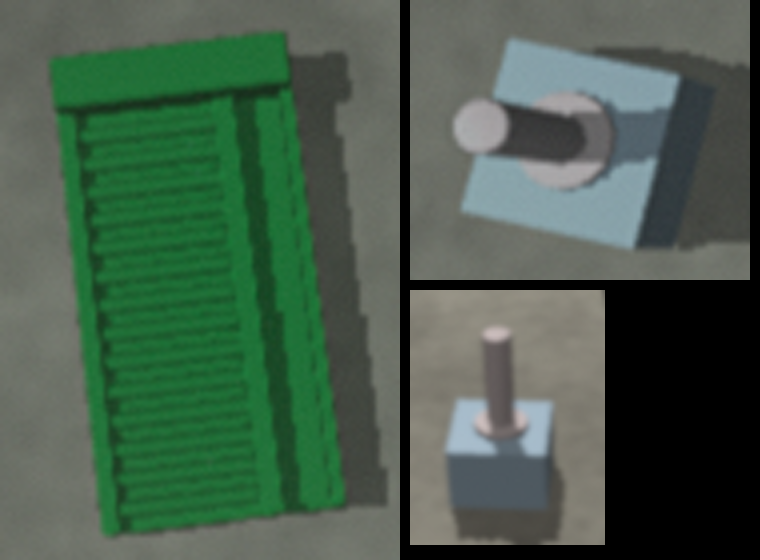

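The crop gives clear corners for the crossbar, board and holder, plus the collar centre at (114,240) and the handle top at (92.7,236.5), in top-image pixels.

```bash
cat > h.py <<'E'
import numpy as np
from cell import readout,cams
from scipy.spatial.transform import Rotation as R
def ray(name,uv,z,T=None):
    m=cams.camera_model(name);K=m["camera_matrix"]
    if name=="wrist":
        s=readout.read_state() if T is None else T
        W=np.eye(4);W[:3,:3]=R.from_rotvec(s["tcp_rot"]).as_matrix();W[:3,3]=s["position"];C=W@m["hand_eye"]
    else: C=m["cam_to_world"]
    d=C[:3,:3]@np.linalg.solve(K,[uv[0],uv[1],1]);o=C[:3,3]
    return o+d*(z-o[2])/d[2]
E
python3 - <<'E'
from h import *
np.set_printoptions(precision=4,suppress=True)
P=lambda u,z:ray("top",u,z)[:2]
for n,l,z in[("bar",[(222.5,135),(281.75,128.2),(282.75,140),(224.2,147)],.042),("near",[(236.2,253.2),(296.2,246.2)],.03),("holder",[(100,214.5),(142.5,223.7),(131.2,267),(87.5,258)],.06)]:
    p=np.array([P(u,z) for u in l]);print(n,p,p.mean(0),np.linalg.norm(np.diff(p,axis=0),axis=1))
print(P((114,240),.066),P((92.7,236.5),.156))
# side: collar centre and handle top
print(ray("side",(210+90/3,95+134/3),.066),ray("side",(210+87/3,95+43/3),.156))
s=readout.read_state();print(R.from_rotvec(s["tcp_rot"]).as_matrix())
E
```

```text
bar [[ 0.7121  0.1159]
 [ 0.7277 -0.0123]
 [ 0.7011 -0.0145]
 [ 0.6853  0.1117]] [0.7066 0.0502] [0.1292 0.0266 0.1272]
near [[ 0.4579  0.0839]
 [ 0.4725 -0.0427]] [0.4652 0.0206] [0.1274]
holder [[0.5362 0.3611]
 [0.5172 0.2733]
 [0.4294 0.2919]
 [0.4475 0.3808]] [0.4825 0.3267] [0.0899 0.0897 0.0908]
[0.4834 0.327 ] [0.4837 0.3282]
[0.4832 0.3178 0.066 ] [0.4852 0.3235 0.156 ]
[[-0.9148  0.404  -0.0007]
 [ 0.404   0.9148 -0.0014]
 [ 0.     -0.0016 -1.    ]]
```

Everything fits the given sizes: pick at (0.483, 0.327) and board centre at (0.593, 0.036). The board's x axis points along (-0.993, -0.118), so the gutter line is known. I'll turn the tool so that its y lies along the gutter, then move over the pick.

```bash
python3 -m handwheel '[[[0,0,0],[0,0,8.5]],[[0,0,0],[0,0,8.5]],[[0,0,0],[0,0,8.5]],[[0,0,0],[0,0,8.5]],[[0,0,0],[0,0,8.5]],[[0,0,0],[0,0,8.5]],[[0,0,0],[0,0,8.4]],[[0,0,0],[0,0,0]]]' 9.1
python3 -m handwheel '[[[-2.8,2.8,0],[0,0,0]],[[-2.8,2.8,0],[0,0,0]],[[-2.8,2.8,0],[0,0,0]],[[-2.8,2.8,0],[0,0,0]],[[-2.8,2.8,0],[0,0,0]],[[-2.8,2.8,0],[0,0,0]],[[-2.8,2.8,0],[0,0,0]],[[-2.8,2.8,0],[0,0,0]],[[0,0,0],[0,0,0]],[[0,0,0],[0,0,0]]]'
python3 - <<'E'
from h import *
import cv2
s=readout.read_state();M=R.from_rotvec(s["tcp_rot"]).as_matrix();print(s["position"],M)
cv2.imwrite("pics/w1.png",cams.snapshot("wrist")[:,:,::-1])
print("shift to pick, tool cm",M.T@(np.array([.4835,.3273,.092])-s["position"])*100)
E
```

```text
clock: 0.9
position: [0.2321, 0.5258, 0.2135]
tcp_rot: [2.086, 2.349, -0.001]
force: [-0.5, -0.4, -0.7]
finger_gap: 0.091
grasp_force: 0.0
clock: 1.9
position: [0.4813, 0.3295, 0.2135]
tcp_rot: [-2.085, -2.348, 0.001]
force: [0.7, 0.6, -0.5]
finger_gap: 0.0908
grasp_force: 0.0
[0.48126413 0.32950701 0.21350655] [[-1.18305346e-01  9.92976496e-01 -1.23411052e-03]
 [ 9.92977253e-01  1.18305433e-01 -2.73284276e-06]
 [ 1.43288331e-04 -1.22576699e-03 -9.99999238e-01]]
shift to pick, tool cm [-0.2473441   0.2108003  12.15037081]
```

View pics/w1.png

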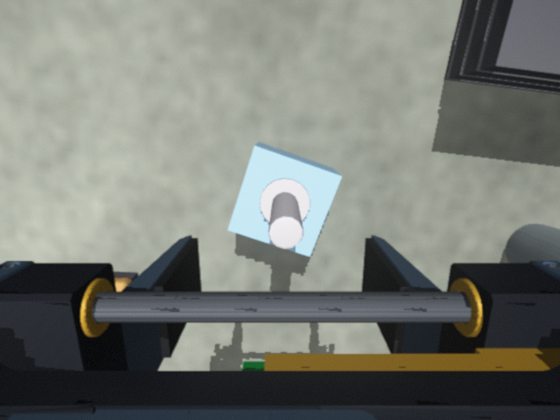

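The wrist view shows the handle top at about (286,232) between the fingers, and the collar centre at about (285,202).

```bash
python3 - <<'E'
from h import *
for u,z in(((286,232),.156),((285,202),.066)):
    print(ray("wrist",u,z))
E
python3 -m handwheel '[[[0,0.2,1.5],[0,0,0]],[[0,0,1.5],[0,0,0]],[[0,0,0],[0,0,0]]]'
```

```text
[0.48340671 0.32992063 0.156     ]
[0.48346032 0.33064866 0.066     ]
clock: 2.25
position: [0.4807, 0.3305, 0.182]
tcp_rot: [-2.082, -2.351, 0.007]
force: [-0.2, 0.3, 0.3]
finger_gap: 0.0913
grasp_force: 0.0
```

```bash
python3 -m handwheel '[[[-0.1,0.1,2],[0,0,0]],[[0,0,2],[0,0,0]],[[0,0,2],[0,0,0]],[[0,0,2],[0,0,0]],[[0,0,1],[0,0,0]],[[0,0,0],[0,0,0]],[[0,0,0],[0,0,0]]]'
python3 -m handwheel '[[[0,0,0],[0,0,0]],[[0,0,0],[0,0,0]],[[0,0,0],[0,0,0]],[[0,0,0],[0,0,0]],[[0,0,0],[0,0,0]],[[0,0,0],[0,0,0]],[[0,0,0],[0,0,0]],[[0,0,0],[0,0,0]]]' 0
```

```text
clock: 2.95
position: [0.4845, 0.3301, 0.0949]
tcp_rot: [2.085, 2.35, 0.002]
force: [-0.1, 0.3, 0.5]
finger_gap: 0.091
grasp_force: 0.0
clock: 3.75
position: [0.4842, 0.3294, 0.0939]
tcp_rot: [-2.086, -2.349, -0.0]
force: [0.9, 0.0, -0.4]
finger_gap: 0.0298
grasp_force: 0.0
```

```bash
python3 -m handwheel '[[[0,0,0],[0,0,0]],[[0,0,0],[0,0,0]],[[0,0,0],[0,0,0]],[[0,0,0],[0,0,0]],[[0,0,0],[0,0,0]]]'
```

```text
clock: 4.25
position: [0.4842, 0.3294, 0.0939]
tcp_rot: [-2.086, -2.349, -0.0]
force: [0.9, -0.2, -0.3]
finger_gap: 0.0256
grasp_force: 30.0
```

Gripped at 26 mm, as expected. Now I'll lift and go over the soap-rest end.

```bash
python3 -m handwheel '[[[0,0,-1],[0,0,0]],[[0,0,-1],[0,0,0]],[[0,0,-1],[0,0,0]],[[0,0,-1.5],[0,0,0]],[[0,0,-1.5],[0,0,0]],[[0,0,-1.5],[0,0,0]],[[0,0,-1.5],[0,0,0]],[[0,0,-1],[0,0,0]],[[0,0,0],[0,0,0]],[[0,0,0],[0,0,0]]]'
python3 -m handwheel '[[[-1.5,0.8,0],[0,0,0]],[[-3,1.4,0],[0,0,0]],[[-4,1.8,0],[0,0,0]],[[-4,1.8,0],[0,0,0]],[[-4,1.8,0],[0,0,0]],[[-4,1.8,0],[0,0,0]],[[-4,1.8,0],[0,0,0]],[[-4,1.8,0],[0,0,0]],[[-3.5,1.5,0],[0,0,0]],[[-2.9,1.3,0],[0,0,0]]]'
python3 -m handwheel '[[[0,0,2],[0,0,0]],[[0,0,2],[0,0,0]],[[0,0,1],[0,0,0]],[[0,0,0],[0,0,0]],[[0,0,0],[0,0,0]],[[0,0,0],[0,0,0]]]'
python3 - <<'E'
from h import *
import cv2
s=readout.read_state();M=R.from_rotvec(s["tcp_rot"]).as_matrix();print(s)
a=cams.snapshot("wrist");b=cams.snapshot("top");c=cams.snapshot("side")
np.savez("pics/w2.npz",a=a,b=b,c=c,position=s["position"],tcp_rot=s["tcp_rot"])
cv2.imwrite("pics/w2.png",a[:,:,::-1])
E
```

```text
clock: 5.25
position: [0.484, 0.3293, 0.1939]
tcp_rot: [-2.086, -2.349, 0.0]
force: [0.1, -0.5, -2.1]
finger_gap: 0.0255
grasp_force: 30.0
clock: 6.25
position: [0.6828, -0.0022, 0.1926]
tcp_rot: [-2.088, -2.346, 0.003]
force: [-0.1, -0.3, -0.6]
finger_gap: 0.0256
grasp_force: 30.0
clock: 6.85
position: [0.683, 0.0015, 0.1452]
tcp_rot: [2.085, 2.348, 0.002]
force: [0.1, -0.3, -1.0]
finger_gap: 0.0254
grasp_force: 30.0
{'clock': 6.85, 'qpos': array([-1.45743063e-02,  5.32121218e-01,  1.39584716e+00, -2.37106125e-05,
        1.21134544e+00, -1.33246940e-01]), 'qvel': array([ 0.0012275 , -0.00585785, -0.00161937,  0.00016051,  0.00124664,
        0.00146198]), 'tau': array([-1.42997405e-01, -5.19363070e+01, -2.28953379e+01,  5.68099658e-02,
        5.04598743e-02, -1.69336032e-03]), 'position': array([0.68298921, 0.00153897, 0.14520861]), 'tcp_rot': array([2.08463130e+00, 2.34797333e+00, 2.30962846e-03]), 'force': array([ 0.14142804, -0.34479314, -1.02098691]), 'moment': array([-0.09388451,  0.03853623, -0.0323629 ]), 'grasp_force': 29.9988654255867, 'finger_gap': 0.02543450584485186}
```

View pics/w2.png

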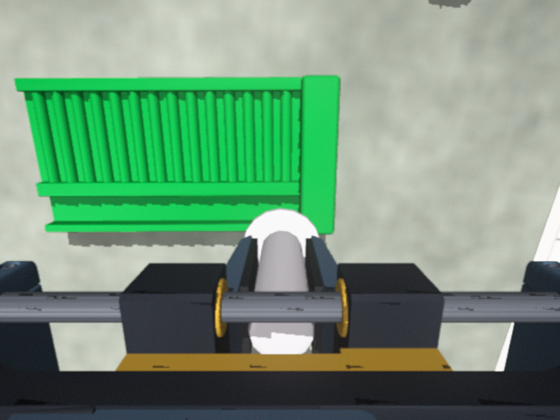

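The wrist view shows the board with its crossbar top corners at (339,76) and (335,233). The gutter's inner wall edge runs from (43,196) to (299,194), and the outer rim from (47,223) to (245,221). I'll convert these to positions.

```bash
python3 - <<'E'
from h import *
T=np.load("pics/w2.npz")
M=R.from_rotvec(T["tcp_rot"]).as_matrix()
for n,u,z in[("bar far-out",(339,76),.042),("bar far-in",(335,233),.042),("bar near-out",(302,77),.042),
 ("innerwall gutter edge",(43,196),.03),("same",(299,194),.03),("inner wall other edge",(38,183),.03),("same",(299,183),.03),
 ("rim gutter edge",(51,224),.03),("same",(240,222),.03),("rim outer",(47,231),.03),("same",(240,231),.03),("collar",(282,233),.11)]:
    p=ray("wrist",u,z,T);q=p-[.5926,.0362,0]
    print(n,p.round(4),"board",(q@[-.993,-.118,0]).round(4),(q@[.118,-.993,0]).round(4))
E
```

```text
bar far-out [0.7135 0.1158 0.042 ] board -0.1294 -0.0648
bar far-in [ 0.731  -0.0098  0.042 ] board -0.132 0.062
bar near-out [0.6855 0.1118 0.042 ] board -0.1011 -0.0641
innerwall gutter edge [ 0.4734 -0.0099  0.03  ] board 0.1238 0.0317
same [0.6963 0.0183 0.03  ] board -0.1009 0.03
inner wall other edge [0.4699 0.0013 0.03  ] board 0.1259 0.0202
same [0.695 0.028 0.03 ] board -0.1007 0.0202
rim gutter edge [ 0.4786 -0.0352  0.03  ] board 0.1217 0.0575
same [ 0.6471 -0.0134  0.03  ] board -0.0482 0.0556
rim outer [ 0.4745 -0.0424  0.03  ] board 0.1265 0.0641
same [ 0.6478 -0.0218  0.03  ] board -0.048 0.0642
collar [0.6822 0.0078 0.11  ] board -0.0856 0.0387
```

The board checks out to within 2 mm, and the pick stands over the gutter's centre at x = -0.086. Lowering slowly.

```bash
python3 -m handwheel '[[[0,0,0.8],[0,0,0]],[[0,0,0.8],[0,0,0]],[[0,0,0.8],[0,0,0]],[[0,0,0.8],[0,0,0]],[[0,0,0.5],[0,0,0]],[[0,0,0.4],[0,0,0]],[[0,0,0.4],[0,0,0]],[[0,0,0],[0,0,0]],[[0,0,0],[0,0,0]],[[0,0,0],[0,0,0]]]'
```

```text
clock: 8.0
position: [0.6826, 0.0015, 0.0993]
tcp_rot: [2.086, 2.348, 0.001]
force: [-0.7, 0.0, -1.2]
finger_gap: 0.0254
grasp_force: 30.0
```

```bash
python3 -m handwheel '[[[0,-0.4,0],[0,0,0]],[[0,-0.4,0],[0,0,0]],[[0,-0.4,0],[0,0,0]],[[0,-0.4,0],[0,0,0]],[[0,-0.4,0],[0,0,0]],[[0,-0.4,0],[0,0,0]],[[0,-0.4,0],[0,0,0]],[[0,-0.4,0],[0,0,0]],[[0,-0.4,0],[0,0,0]],[[0,-0.4,0],[0,0,0]]]'
```

```text
clock: 9.0
position: [0.6423, -0.0033, 0.099]
tcp_rot: [2.086, 2.349, 0.0]
force: [-0.0, 0.5, -0.7]
finger_gap: 0.026
grasp_force: 30.0
```

```bash
python3 -m handwheel '[[[0,-0.4,0],[0,0,0]],[[0,-0.4,0],[0,0,0]],[[0,-0.4,0],[0,0,0]],[[0,-0.4,0],[0,0,0]],[[0,-0.4,0],[0,0,0]],[[0,-0.4,0],[0,0,0]],[[0,-0.4,0],[0,0,0]],[[0,-0.4,0],[0,0,0]],[[0,-0.4,0],[0,0,0]],[[0,-0.4,0],[0,0,0]]]'
python3 -m handwheel '[[[0,-0.4,0],[0,0,0]],[[0,-0.4,0],[0,0,0]],[[0,-0.4,0],[0,0,0]],[[0,-0.4,0],[0,0,0]],[[0,-0.4,0],[0,0,0]],[[0,-0.4,0],[0,0,0]],[[0,-0.4,0],[0,0,0]],[[0,-0.4,0],[0,0,0]],[[0,-0.4,0],[0,0,0]],[[0,-0.4,0],[0,0,0]]]'
python3 -m handwheel '[[[0,-0.4,0],[0,0,0]],[[0,-0.4,0],[0,0,0]],[[0,-0.4,0],[0,0,0]],[[0,-0.4,0],[0,0,0]],[[0,-0.4,0],[0,0,0]],[[0,-0.4,0],[0,0,0]],[[0,-0.4,0],[0,0,0]],[[0,-0.4,0],[0,0,0]],[[0,-0.4,0],[0,0,0]],[[0,-0.4,0],[0,0,0]]]'
python3 -m handwheel '[[[0,-0.4,0],[0,0,0]],[[0,-0.4,0],[0,0,0]],[[0,-0.4,0],[0,0,0]],[[0,-0.4,0],[0,0,0]],[[0,-0.4,0],[0,0,0]],[[0,-0.4,0],[0,0,0]],[[0,-0.4,0],[0,0,0]],[[0,-0.4,0],[0,0,0]],[[0,-0.4,0],[0,0,0]],[[0,0,0],[0,0,0]]]'
```

```text
clock: 10.0
position: [0.6026, -0.008, 0.099]
tcp_rot: [2.086, 2.349, 0.0]
force: [1.2, -0.3, -1.8]
finger_gap: 0.0258
grasp_force: 30.0
clock: 11.0
position: [0.5628, -0.0127, 0.0989]
tcp_rot: [-2.086, -2.349, -0.0]
force: [-0.0, 0.1, -1.5]
finger_gap: 0.0255
grasp_force: 30.0
clock: 12.0
position: [0.5231, -0.0174, 0.099]
tcp_rot: [-2.086, -2.349, -0.0]
force: [-0.2, 0.6, -1.2]
finger_gap: 0.0253
grasp_force: 30.0
clock: 13.0
position: [0.487, -0.0217, 0.0989]
tcp_rot: [-2.086, -2.348, 0.0]
force: [0.4, -0.6, -0.8]
finger_gap: 0.0253
grasp_force: 30.0
```

Tip run is done, with no side load. Now lift and return over the holder.

```bash
python3 -m handwheel '[[[0,0,-1],[0,0,0]],[[0,0,-1.5],[0,0,0]],[[0,0,-1.5],[0,0,0]],[[0,0,-1.5],[0,0,0]],[[0,0,-1.5],[0,0,0]],[[0,0,-1.5],[0,0,0]],[[0,0,-1],[0,0,0]],[[0,0,0],[0,0,0]]]'
python3 -m handwheel '[[[2,0.2,0],[0,0,0]],[[4,0.4,0],[0,0,0]],[[4.5,0.5,0],[0,0,0]],[[4.5,0.5,0],[0,0,0]],[[4.5,0.5,0],[0,0,0]],[[4.5,0.5,0],[0,0,0]],[[4,0.5,0],[0,0,0]],[[3.5,0.4,0],[0,0,0]],[[2.4,0.3,0],[0,0,0]],[[1,0.06,0],[0,0,0]]]'
python3 -m handwheel '[[[0,0,0],[0,0,0]],[[0,0,0],[0,0,0]],[[0,0,0],[0,0,0]],[[0,0,0],[0,0,0]]]'
python3 - <<'E'
from h import *
import cv2
s=readout.read_state();M=R.from_rotvec(s["tcp_rot"]).as_matrix()
print(s["position"],M.T@(np.array([.4842,.3294,.0942])-s["position"])*100,M[:,2])
a=cams.snapshot("side");t=cams.snapshot("top")
c=np.zeros((440,760,3),np.uint8)
c[:440,:380]=cv2.resize(a[60:170,190:285],None,fx=4,fy=4,interpolation=2)
c[:440,380:]=cv2.resize(t[180:290,65:160],None,fx=4,fy=4,interpolation=2)
cv2.imwrite("pics/b1.png",c[:,:,::-1])
E
```

```text
clock: 13.8
position: [0.4888, -0.0217, 0.1957]
tcp_rot: [2.084, 2.347, 0.004]
force: [-0.6, -0.0, -1.2]
finger_gap: 0.0256
grasp_force: 30.0
clock: 14.8
position: [0.4843, 0.3315, 0.1929]
tcp_rot: [-2.083, -2.351, 0.002]
force: [1.1, -1.3, -1.2]
finger_gap: 0.0255
grasp_force: 30.0
clock: 15.2
position: [0.485, 0.3283, 0.1941]
tcp_rot: [2.088, 2.347, -0.0]
force: [0.6, 0.1, -0.9]
finger_gap: 0.0253
grasp_force: 30.0
[0.48499308 0.32826524 0.19413145] [ 0.12337683 -0.06620342  9.99312355] [ 8.24179103e-05 -1.34531745e-04 -9.99999988e-01]
```

View pics/b1.png

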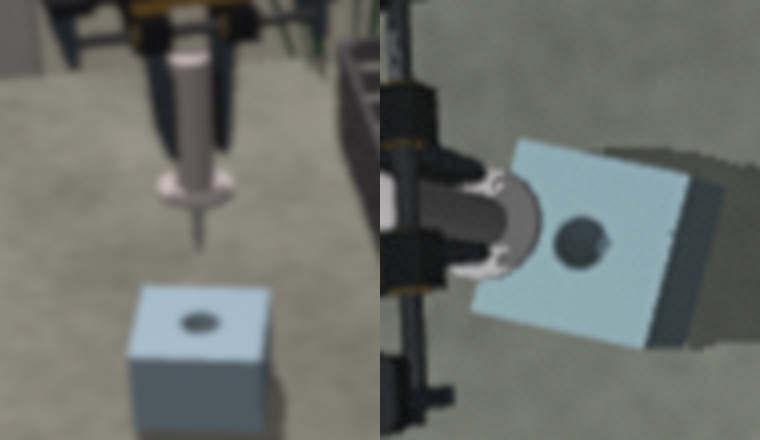

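The pick hangs upright in the grip, and its tip (side crop (198,248)) is in line over the open hole (198,322). Lowering to its original height and releasing.

```bash
python3 -m handwheel '[[[0.1,-0.1,1],[0,0,0]],[[0,0,1.5],[0,0,0]],[[0,0,1.5],[0,0,0]],[[0,0,1.5],[0,0,0]],[[0,0,1.5],[0,0,0]],[[0,0,1.5],[0,0,0]],[[0,0,0.8],[0,0,0]],[[0,0,0.5],[0,0,0]],[[0,0,0.1],[0,0,0]],[[0,0,0],[0,0,0]]]'
python3 -m handwheel '[[[0,0,0],[0,0,0]],[[0,0,0],[0,0,0]]]'
```

```text
clock: 16.3
position: [0.4839, 0.3305, 0.0953]
tcp_rot: [2.086, 2.349, 0.001]
force: [0.3, 0.2, -0.3]
finger_gap: 0.0252
grasp_force: 30.0
clock: 16.5
position: [0.484, 0.3306, 0.0956]
tcp_rot: [2.086, 2.349, 0.002]
force: [0.1, -1.0, -1.3]
finger_gap: 0.0255
grasp_force: 30.0
```

```bash
python3 -m handwheel '[[[-0.1,0,0.1],[0,0,0]],[[0,0,0],[0,0,0]],[[0,0,0],[0,0,0]]]'
python3 -m handwheel '[[[0,0,0],[0,0,0]],[[0,0,0],[0,0,0]],[[0,0,0],[0,0,0]],[[0,0,0],[0,0,0]],[[0,0,0],[0,0,0]],[[0,0,0],[0,0,0]],[[0,0,0],[0,0,0]],[[0,0,0],[0,0,0]],[[0,0,0],[0,0,0]],[[0,0,0],[0,0,0]]]' 9.1
```

```text
clock: 16.8
position: [0.4838, 0.3293, 0.094]
tcp_rot: [-2.086, -2.349, -0.0]
force: [0.1, 0.2, -0.7]
finger_gap: 0.0256
grasp_force: 30.0
clock: 17.8
position: [0.4838, 0.3293, 0.094]
tcp_rot: [-2.086, -2.349, -0.0]
force: [0.2, -0.0, 0.5]
finger_gap: 0.0911
grasp_force: 0.0
```

```bash
python3 -m handwheel '[[[0,0,-1],[0,0,0]],[[0,0,-2],[0,0,0]],[[0,0,-2],[0,0,0]],[[0,0,-2],[0,0,0]],[[0,0,-2],[0,0,0]],[[0,0,-2],[0,0,0]],[[0,0,-1],[0,0,0]],[[0,0,0],[0,0,0]],[[0,0,0],[0,0,0]],[[0,0,0],[0,0,0]]]'
python3 - <<'E'
from h import *
import cv2
a=cams.snapshot("side");t=cams.snapshot("wrist")
c=np.hstack([cv2.resize(a[80:190,190:285],None,fx=4,fy=4,interpolation=2),cv2.resize(t[120:285,210:350],(373,440))])
cv2.imwrite("pics/b2.png",c[:,:,::-1])
E
```

```text
clock: 18.8
position: [0.4832, 0.3289, 0.2128]
tcp_rot: [-2.086, -2.348, 0.003]
force: [-0.2, 0.1, -0.2]
finger_gap: 0.0909
grasp_force: 0.0
```

View pics/b2.png

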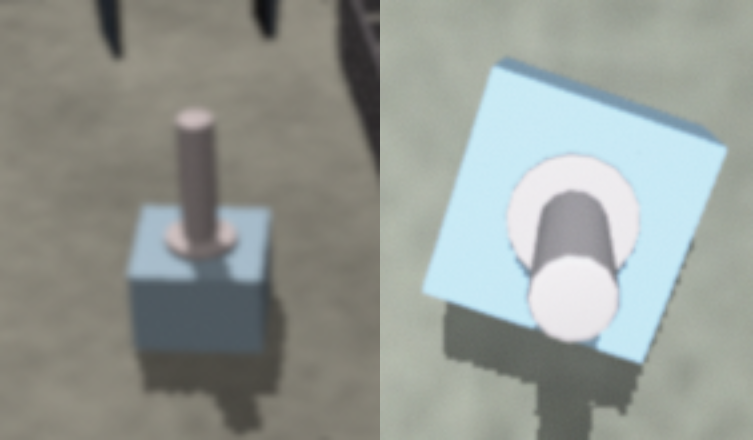

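The pick stands upright with its collar flat on the block (side crop (200,238)), and the fingers are clear above it. Handing in.

```bash
python3 -c "
from cell import robot;print(robot.sign_off())"
```

```text
the job is handed in; nothing more can be done
None
```

The pick's tip was run along the gutter from the soap-rest end to near the open end in about 5 s; it is now back upright in its own holder and released, the brush was never approached, and the job is handed in (the judge's verdict was not shown).

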